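Find the housing that takes the go gauge

ROBOT

A 6-joint arm with a two-finger parallel gripper is mounted at the origin on the work surface. World frame = base frame: x ahead of the robot, y to its left, z up, the work surface at z = 0. Lengths are in m, angles in rad, forces in N, time in s.
With the tool pointing down it reaches from about 0.25 to 0.725 m from the base axis. Payload 4 kg.
Tool frame: the origin (TCP) lies midway between the tips of the shut fingers; the grasp point (between the pads) lies 19 mm behind it; z points along the fingers, y is the direction in which the jaws open and shut (so a half turn about z gives the same grasp; the last joint's range is limited). The gripper opens to 85 mm and grips with 20 to 120 N. Pads are 22 mm wide; open, the fingers measure 114 mm over their backs; the gripper's body (76 mm by 85 mm) begins 54 mm behind the grasp point. The pads swing forward as they close: fully open they stand 13 mm farther back than shut.
Start: joints at [1.216, 0.241, 0.005, 1.335, 0, 1.571], TCP at [0.174, 0.469, 0.231] pointing down, gripper open.
Joint ranges: [-2.72, 2.72], [-1.05, 1.87], [-1.09, 1.28], [-1.99, 2.15], [-1.42, 1.44], [-3.14, 3.14]. Speed limits (rad/s): [2.79, 2.79, 3.14, 3.14, 3.14, 3.14].

INTERFACE

Orientations are given as a unit quaternion [x, y, z, w].
In Python, from workcell import monitor, cams, order gives the robot as it stands.
- The arm moves only by the tool send_rows, never from a script. Its argument "moves" is a list of rows, each a list of 4 numbers: the shift along the tool's x, y, z as a fraction of full scale, then the turn about the tool's z as a fraction of full scale. A call has 1 to 20 rows; each row shifts and turns the commanded pose from where the row before left it, along the tool's axes as they then stand; what a row does not reach is not made up. Full scale, the value 1, is 100 cm for a shift and 0.1 rad for a turn. A row lasts 1/10 s, in which the tool goes at most 50 mm and 8.59 degrees, less where a joint would pass 70% of its speed; a pose out of reach is approached as far as the arm can. A call with a number of a shift or a turn outside -1 to 1 is refused whole. A call with a gripper value outside its range is refused whole. "claw" is the gripper's target within -1 to 1 (fully open at 1, half-way at 0, shut at -1), set as the call begins (left out, the last holds). The fingers move at their own pace and stop on an object; the grip force is fixed at half the most. Time passes only in rows, so rows that do not move let the fingers close. It gives the time, the measured TCP pose, the force and the opening at its end, in the units of the state.
- monitor.get_obs(): the state, without advancing time (a new reading comes with each control period).
- cams.camera(name): name is "scene" or "top" or "wrist"; returns (picture, depth): 420x560x3 uint8, blue, green, red; 420x560 float32, m along the optical axis (not along the pixel's ray), 0 where there is no reading.
- cams.camera_info(name): a dict with "intrinsics" (3x3 intrinsics, pixels), "T" (4x4, takes a point from camera to world coordinates); the wrist camera has in their place "mount" (4x4, takes a point from camera to tool coordinates, whose origin is the TCP and whose axes are the flange's). Camera axes: x right, y up, looking along -z (the intrinsics and any distortion apply to the point x, -y, -z); pixel columns grow to the right and rows downward; lengths in m; the calibration is good to about 2 mm. A picture is of the moment at which its call begins: read the wrist's pose just before it. camera_info takes no time and is no camera call.
- order.job_done(): hands the job in, once; it reports no verdict.
The state is a dict: "clock": time; "joint_pos": joint angles; "joint_vel": joint speeds; "tau": joint torques, N m; "eef_pos": TCP position; "tool_rot": TCP orientation; "ft_force": force on the tool from outside, world axes, zero at the start; "ft_torque": the same for the moment, N m; "grip_width": finger opening in m.
Only numpy, scipy, OpenCV 4.12 (cv2) and the standard library are available. Lean on these libraries where they do the work, as an engineer would, in place of code of your own. Each camera call takes 0.05 s, during which the arm holds its last target.

TASK

Only one of the three bearing housings on the fixture plate is bored to size all the way down: find it with the go plug gauge, the middle one in the wooden block, lowering the gauge into the bores by hand pressure only, never forcing or dropping it. Leave the gauge standing in the bore that takes it right up to its collar, that housing staying on the plate ready for the measuring arm, and set the two that refuse it gently in the grey tray, flat on their bases. Leave the other two gauges and the loose screw alone.

Things in the scene. Friction and masses are not known exactly. Their poses are not given: they have to be found in the camera images.
- gauge: Go plug gauge, middle one in the block, standing nose down. Steel nose 24 mm across, 40 long, end bevelled 1.5 mm; collar 32 across at z = 40 to 45; hexagonal aluminium handle at z = 45 to 110, 20 across flats that face +y and -y. About 0.2 kg. Origin: centre of the nose's end; z towards the handle. Pushing it on a housing with more than 40 N is forcing it.
- stand: Fixed wooden block, 210 mm (x) by 66 (y) by 50 high, with three blind holes 44 deep, 70 apart along x, each 3 wider than the gauge in it. The go gauge's hole is at the centre; its collar rests on the block's top. Origin: centre of the underside.
- tray: Fixed open tray for rejects: grey plastic with a black rubber mat, outside 290 mm (x) by 130 (y) by 20 high, walls and floor 5 thick: two housings fit in it end to end along x, about 130 mm apart. Origin: centre of the underside; the inner floor is 5 mm above it.
- plate: Fixed aluminium fixture plate with a grid of holes, 250 mm (x) by 430 mm (y), 15 mm thick, on which the three housings stand in a row along y; two steel posts 30 mm high at its far edge (108 mm along +x, 67.5 mm either side). Origin: centre of the underside.
- casting_a: Aluminium bearing housing, 112 long (x) over two ears 10 thick, 32 wide; round boss 50 across, 45 high, with an upright 25.2 bore, open on top. 0.3 kg, loose. Grip the boss across y, above the ears. One of three that look alike: one bore keeps its size to the bottom, two narrow to 20 further down. Origin: centre of underside, on the bore's axis; bore mouth at z = 45. z up. All mm.
- casting_b: Aluminium bearing housing, 112 long (x) over two ears 10 thick, 32 wide; round boss 50 across, 45 high, with an upright 25.2 bore, open on top. 0.3 kg, loose. Grip the boss across y, above the ears. One of three that look alike: one bore keeps its size to the bottom, two narrow to 20 further down. Origin: centre of underside, on the bore's axis; bore mouth at z = 45. z up. All mm.
- casting_c: Aluminium bearing housing, 112 long (x) over two ears 10 thick, 32 wide; round boss 50 across, 45 high, with an upright 25.2 bore, open on top. 0.3 kg, loose. Grip the boss across y, above the ears. One of three that look alike: one bore keeps its size to the bottom, two narrow to 20 further down. Origin: centre of underside, on the bore's axis; bore mouth at z = 45. z up. All mm.
- gauge_small: Another plug gauge (16 mm nose, 24 mm collar, same handle) in the block, 70 mm along -x from the go gauge; not for this job. Origin: nose end.
- gauge_large: Another plug gauge (30 mm nose, 38 mm collar, same handle) in the block, 70 mm along +x from the go gauge; not for this job. Origin: nose end.
- screw: A dark cap screw standing on its head on the fixture plate between two housings, near the plate's edge on the robot's side, head 18 mm in diameter, 46 mm tall. Origin: centre of its underside.
Not all that is in view belongs to the job. Leave any yellow look-alike of the casting_c alone. Leave any blue look-alike of the gauge alone.

How it is judged:
By the outcome, as a careful person would: the job done as asked, in the order asked, and still so for the second after the job is handed in, with the robot touching nothing.
It also fails if it takes over 72 s, if anything falls off the work surface, if the arm or the gripper's body presses on something with over 40 N, if the wrist force passes 120 N, or if a joint passes its speed limit or range.

## Working session

There is one attempt and no reset: what is moved stays moved. The work goes in short steps, Python scripts to look and compute and a tool call to move; the robot and the scene stay as the last step left them, time stands still between calls to the robot, and variables do not carry over. Pictures are saved under pics/ and viewed, and the job is handed in when it is done.

Besides the shell and the picture viewer there is one more tool, called after ">>>" as name(argument=value, ...) on one line, values as JSON. send_rows: Moves the arm, as the interface text tells. Its arguments: {"type":"object","properties":{"moves":{"type":"array","items":{"type":"array","items":{"type":"number","minimum":-1,"maximum":1}}},"claw":{"type":"number"}},"required":["moves"]}

```bash
ls; mkdir -p pics; python3 - <<'E'
from workcell import monitor, cams, order
import cv2, numpy as np
o=monitor.get_obs(); print(o)
for n in ["scene","top"]:
    p,d=cams.camera(n); cv2.imwrite(f"pics/{n}0.png",p); np.save(f"pics/{n}0.npy",d)
    i=cams.camera_info(n); print(n,i)
print(cams.camera_info("wrist"))
E
```

```text
pics
{'clock': 0.0, 'joint_pos': array([1.21603086e+00, 2.41434469e-01, 3.73055320e-03, 1.33518179e+00,
       3.14302814e-06, 1.57079575e+00]), 'joint_vel': array([ 0.00013412, -0.0006836 ,  0.00087207, -0.00184885, -0.00022878,
        0.00174473]), 'tau': array([ 3.98762113e-04, -3.72317398e+01,  2.52407634e+01,  1.69390684e-02,
       -1.53309757e-04,  2.02185447e-06]), 'eef_pos': array([0.1734682 , 0.46828087, 0.23040463]), 'tool_rot': array([ 1.76453604e-01,  9.84308404e-01, -1.02802129e-03, -1.85887042e-04]), 'ft_force': array([0.13511932, 0.06372643, 0.20432153]), 'ft_torque': array([-0.0165981 ,  0.06420884,  0.0164705 ]), 'grip_width': 0.08563464391375822}
scene {'intrinsics': array([[427.86391654,   0.        , 278.67417395],
       [  0.        , 427.86391654, 213.48249718],
       [  0.        ,   0.        ,   1.        ]]), 'T': array([[-0.87276915, -0.34089077,  0.34938158,  0.86287054],
       [ 0.48786569, -0.58547712,  0.64745935,  0.73172552],
       [-0.016158  ,  0.73553383,  0.67729528,  0.78530909],
       [ 0.        ,  0.        ,  0.        ,  1.        ]])
[... 247 characters left out ...]
  [-0.99986507,  0.01573434,  0.00471912,  0.05309348],
       [ 0.00613644,  0.09128348,  0.99580604,  1.54255929],
       [ 0.        ,  0.        ,  0.        ,  1.        ]])}
{'intrinsics': array([[366.27483179,   0.        , 272.75499533],
       [  0.        , 366.27483179, 206.99002794],
       [  0.        ,   0.        ,   1.        ]]), 'mount': array([[ 1.52955198e-04,  9.62411331e-01,  2.71596035e-01,
         6.91675107e-02],
       [ 9.99999771e-01, -3.26399497e-04,  5.93438012e-04,
         5.49987878e-04],
       [ 6.59780277e-04,  2.71595882e-01, -9.62411160e-01,
        -1.42806511e-01],
       [ 0.00000000e+00,  0.00000000e+00,  0.00000000e+00,
         1.00000000e+00]])}
```

View pics/scene0.png

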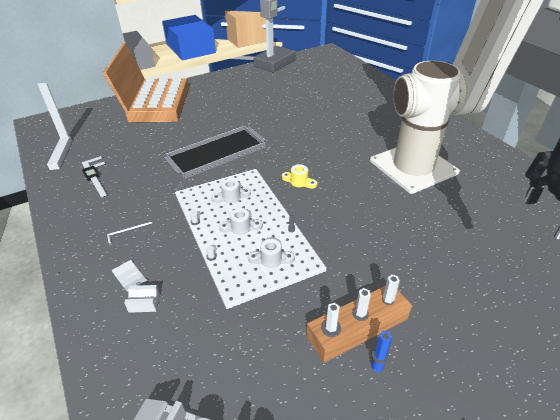

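View pics/top0.png

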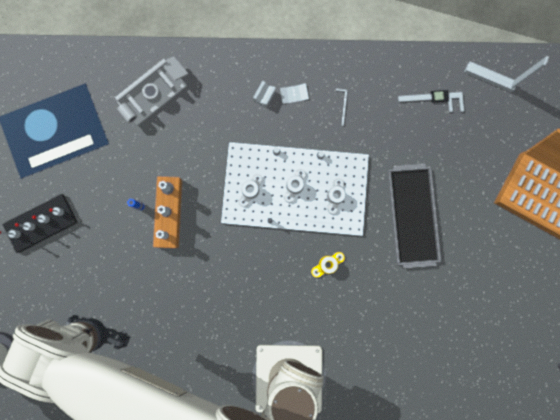

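The scene view shows the three gauges in the block at (333,318), (363,302), (391,289); the blue look-alike stands outside it at (381,350). In the top view the go gauge is the middle one at about (164,211), the housings are at (251,188), (295,185) and (338,195), the tray is at (415,215), the yellow look-alike at (328,264) and the screw at (271,221).

```bash
cat > h.py <<'E'
import numpy as np, cv2
from scipy.spatial.transform import Rotation as R
from workcell import monitor, cams, order
def cloud(d,info,T=None):
    K=info["intrinsics"]; T=info["T"] if T is None else T
    v,u=np.mgrid[0:d.shape[0],0:d.shape[1]]
    x=(u-K[0,2])/K[0,0]*d; y=(v-K[1,2])/K[1,1]*d
    P=np.stack([x,-y,-d,np.ones_like(d)],-1)@T.T
    P=P[...,:3]; P[d<=0]=np.nan
    return P
def wristT(o):
    M=np.eye(4); M[:3,:3]=R.from_quat(o["tool_rot"]).as_matrix(); M[:3,3]=o["eef_pos"]
    return M@cams.camera_info("wrist")["mount"]
def proj(X,info,T):
    K=info["intrinsics"]; p=np.linalg.inv(T)@np.append(X,1); 
    return np.array([K[0,2]+K[0,0]*p[0]/-p[2],K[1,2]+K[1,1]*(-p[1])/-p[2]])
def wrist(name):
    o=monitor.get_obs(); p,d=cams.camera("wrist"); cv2.imwrite(f"pics/{name}.png",p)
    T=wristT(o); return o,p,d,T,cloud(d,cams.camera_info("wrist"),T)
E
python3 - <<'E'
from h import *
for n in ["top","scene"]:
    d=np.load(f"pics/{n}0.npy"); info=cams.camera_info(n); P=cloud(d,info)
    print(n)
    if n=="top":
        q={"gauges":[(165,187),(164,211),(162,235)],"cast":[(251,188),(295,185),(338,195)],"tray":[(415,215)],"plate corners":[(231,145),(368,154),(222,224),(363,235)],"screw":[(271,221)],"table":[(110,300),(450,330)],"traycorners":[(391,167),(427,165),(402,266),(439,264)]}
    else: q={"gauges":[(333,306),(363,292),(391,279)],"cast":[(231,184),(239,215),(270,246)],"table":[(300,360)]}
    for k,l in q.items():
        for u,v in l: print(k,(u,v),np.round(np.nanmedian(P[v-1:v+2,u-1:u+2].reshape(-1,3),0),4))
    # clusters by z
    for lo,hi,lab in [(0.05,0.075,"boss"),(0.095,0.14,"handle"),(0.04,0.055,"block"),(0.01,0.02,"plate")]:
        m=((P[...,2]>lo)&(P[...,2]<hi)&(P[...,0]>0.2)).astype(np.uint8)
        c,L,S,_=cv2.connectedComponentsWithStats(m)
        for i in range(1,c):
            if S[i,4]>15:
                Q=P[L==i]; print(lab,S[i],Q.mean(0).round(4),Q.min(0).round(3),Q.max(0).round(3))
E
```

```text
top
gauges (165, 187) [0.5498 0.3603 0.1138]
gauges (164, 211) [0.4811 0.3608 0.1158]
gauges (162, 235) [0.4133 0.3628 0.1138]
cast (251, 188) [0.5644 0.12   0.0156]
cast (295, 185) [ 0.5761 -0.0139  0.0144]
cast (338, 195) [ 0.5462 -0.1438  0.0267]
tray (415, 215) [ 0.4912 -0.3827  0.0056]
plate corners (231, 145) [0.6973 0.184  0.0145]
plate corners (368, 154) [ 0.6787 -0.2399  0.0007]
plate corners (222, 224) [0.4545 0.2069 0.0015]
plate corners (363, 235) [ 4.276e-01 -2.242e-01 -3.000e-04]
screw (271, 221) [0.4638 0.0575 0.025 ]
table (110, 300) [2.202e-01 5.382e-01 2.000e-04]
table (450, 330) [ 0.1464 -0.485   0.0017]
traycorners (391, 167) [ 0.6394 -0.3118 -0.0008]
traycorners (427, 165) [ 0.6481 -0.4222 -0.0025]
traycorners (402, 266) [ 0.3355 -0.3409  0.0133]
traycorners (439, 264) [ 0.3431 -0.4537  0.0026]
boss [115  59  69  54 786] [0.8793 0.4286 0.0617] [0.782 0.332 0.05 ] [0.952 0.529 0.075]
boss [515  75   7  11  30] [ 0.8993 -0.681   0.0633] [ 0.888 -0.686  0.051] [ 0.913 -0.676  0.075]
boss [142  84  17  16 207] [0.847  0.4285 0.0586] [0.824 0.404 0.05 ] [0.872 0.452 0
[... 13046 characters left out ...]
 [ 0.848 -0.49   0.01 ] [ 0.885 -0.43   0.017]
plate [ 175  169  151  138 9461] [0.5788 0.0246 0.0148] [ 0.429 -0.235  0.01 ] [0.708 0.213 0.02 ]
plate [283 172  34  14 112] [ 0.3418 -0.1023  0.0134] [ 0.301 -0.158  0.01 ] [ 0.37  -0.062  0.02 ]
plate [126 291  33  19 104] [0.8615 0.105  0.0155] [0.823 0.08  0.01 ] [0.897 0.121 0.02 ]
plate [307 314 102  46 252] [0.5123 0.3979 0.015 ] [0.384 0.339 0.01 ] [0.594 0.407 0.02 ]
plate [372 363  12   7  31] [0.5149 0.4664 0.0148] [0.503 0.456 0.01 ] [0.52  0.472 0.019]
plate [159 404  13  16  89] [0.8934 0.3471 0.0123] [0.882 0.335 0.01 ] [0.907 0.358 0.015]
plate [182 411  21   9  98] [0.8577 0.3756 0.0125] [0.84  0.364 0.01 ] [0.872 0.387 0.019]
```

```bash
python3 - <<'E'
import cv2
p=cv2.imread("pics/scene0.png")[255:385,290:430]
cv2.imwrite("pics/crop0.png",cv2.resize(p,None,fx=4.5,fy=4.5,interpolation=cv2.INTER_CUBIC))
p=cv2.imread("pics/top0.png")[130:280,100:450]
cv2.imwrite("pics/crop1.png",cv2.resize(p,None,fx=2.2,fy=2.2,interpolation=cv2.INTER_CUBIC))
E
```

```text
(no output)
```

View pics/crop0.png

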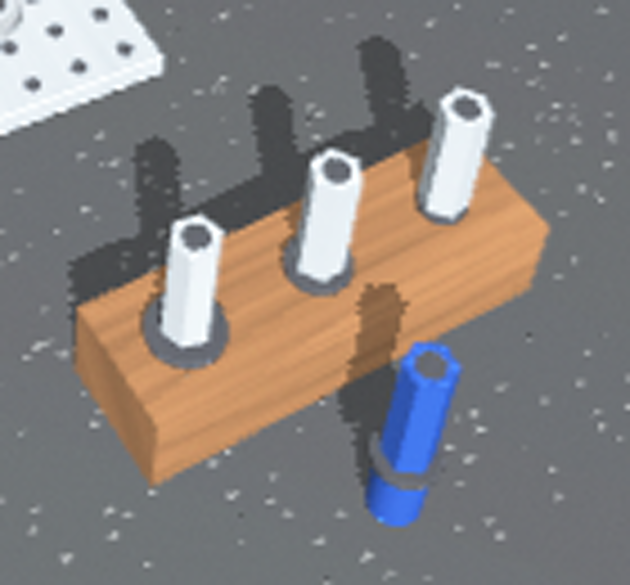

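View pics/crop1.png

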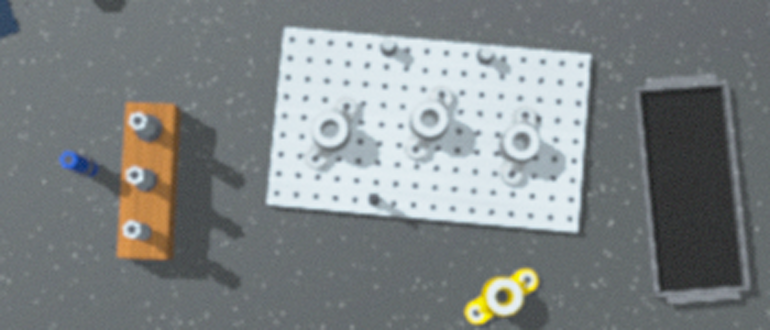

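>>> send_rows(moves=[[-0.036, 0.002, 0, 0], [-0.036, 0.002, 0, 0], [-0.036, 0.002, 0, -0.8], [-0.036, 0.002, 0, -0.8], [-0.036, 0, 0, -0.9], [-0.036, 0, 0, -0.9], [-0.036, 0, 0, 0], [-0.036, 0, 0, 0]], claw=0.2)

```text
clock: 0.9
eef_pos: [0.4566, 0.4167, 0.2307]
tool_rot: [0.008, 1.0, -0.0, -0.0]
ft_force: [-0.1, 0.7, 0.3]
grip_width: 0.0516
```

```bash
python3 - <<'E'
from h import *
o,p,d,T,P=wrist("w1"); np.save("pics/w1.npy",d)
print(o["clock"],o["eef_pos"],o["joint_pos"],o["grip_width"])
print(R.from_quat(o["tool_rot"]).as_matrix().round(4))
E
```

```text
0.9 [0.45662798 0.41669539 0.23073639] [7.39675009e-01 4.83625217e-01 3.56237145e-01 1.44451241e+00
 6.13586166e-05 7.54811005e-01] 0.05158475399894652
[[-9.999e-01  1.510e-02 -9.000e-04]
 [ 1.510e-02  9.999e-01 -7.000e-04]
 [ 8.000e-04 -7.000e-04 -1.000e+00]]
```

View pics/w1.png

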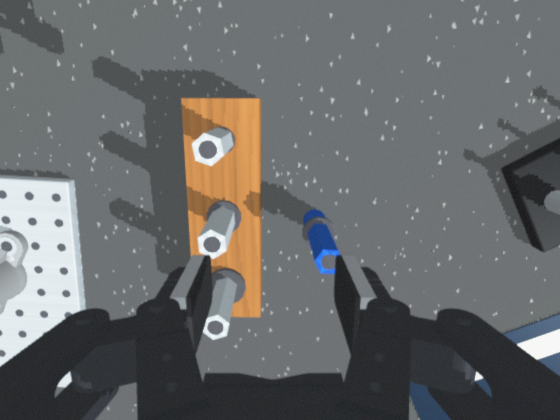

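The wrist view shows the small gauge at (210,150), the go gauge at (213,243), the large one at (217,327) and the blue look-alike outside the block at (328,262). The middle one in the block, at (213,243), is the one I want.

```bash
cat >> h.py <<'E'
def mm(a): return np.round(np.asarray(a)*1000,1)
def toolmove(target,o=None):
    o=o or monitor.get_obs(); M=R.from_quat(o["tool_rot"]).as_matrix()
    return M.T@(np.asarray(target)-o["eef_pos"])
E
python3 - <<'E'
from h import *
o=monitor.get_obs(); d=np.load("pics/w1.npy"); T=wristT(o); P=cloud(d,cams.camera_info("wrist"),T)
m=((P[...,2]>0.114)&(P[...,2]<0.126)).astype(np.uint8); m[330:]=0
c,L,S,C=cv2.connectedComponentsWithStats(m)
pts=[]
for i in range(1,c):
    if S[i,4]>60 and S[i,0]<260:
        Q=P[L==i]; hull=cv2.convexHull(np.argwhere(L==i)[:,::-1].astype(np.int32))
        (rc)=cv2.minAreaRect(hull)
        e=mm(np.percentile(Q,[2,98],axis=0)); print(S[i],mm(np.median(Q,0)),e.tolist(),mm((Q.min(0)+Q.max(0))/2))
m=((P[...,2]>0.045)&(P[...,2]<0.053)).astype(np.uint8); c,L,S,C=cv2.connectedComponentsWithStats(m)
i=1+S[1:,4].argmax(); Q=P[L==i]; r=cv2.minAreaRect((Q[:,:2]*1000).astype(np.float32)); print("block",r,np.median(Q[:,2]))
p=cv2.imread("pics/w1.png")[90:350,150:340]; cv2.imwrite("pics/w1c.png",cv2.resize(p,None,fx=2.3,fy=2.3,interpolation=cv2.INTER_CUBIC))
E
```

```text
[191 132  33  33 765] [421.9 372.2 118.8] [[412.5, 362.5, 116.0], [431.7, 381.7, 120.3]] [422.1 371.8 117.7]
[198 227  29  31 655] [490.9 370.9 119. ] [[481.5, 360.9, 114.7], [501.4, 380.2, 120.5]] [491.8 370.4 117.7]
[203 311  27  19 377] [557.9 369.9 119.1] [[551.4, 360.9, 114.7], [564.4, 378.9, 120.7]] [558.1 369.4 117.7]
block ((492.94659423828125, 369.9223937988281), (66.39347839355469, 210.0898895263672), 88.59530639648438) 0.04884245102688034
```

View pics/w1c.png

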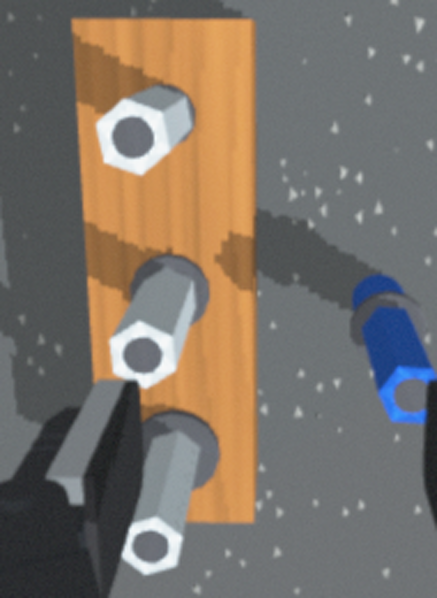

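```bash
python3 - <<'E'
from h import *
print(mm(toolmove([0.4915,0.3707,0.076])))
E
```

```text
[-29.9 -44.5 153.6]
```

>>> send_rows(moves=[[-0.015, -0.022, 0, 0.1], [-0.015, -0.0225, 0.01, 0], [0, 0, 0.036, 0], [0, 0, 0.036, 0], [0, 0, 0.036, 0], [0, 0, 0.0355, 0], [0, 0, 0, 0]])

```text
clock: 1.65
eef_pos: [0.4803, 0.3691, 0.0716]
tool_rot: [0.012, 1.0, -0.004, -0.005]
ft_force: [-0.6, -0.9, 0.2]
grip_width: 0.0508
```

```bash
python3 - <<'E'
from h import *
o,p,d,T,P=wrist("w2"); print(o["eef_pos"],o["ft_force"],o["clock"],o["grip_width"])
E
```

```text
[0.48025168 0.36905047 0.07157597] [-0.58075203 -0.88898385  0.22985227] 1.65 0.050829904068655764
```

View pics/w2.png

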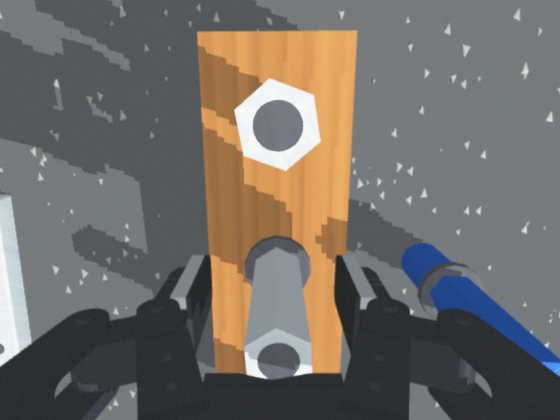

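>>> send_rows(moves=[[0, 0, 0, 0], [0, 0, 0, 0]])

```text
clock: 1.9
eef_pos: [0.4859, 0.3735, 0.0804]
tool_rot: [0.012, 1.0, 0.001, 0.002]
ft_force: [0.0, -0.4, 0.4]
grip_width: 0.051
```

```bash
python3 - <<'E'
from h import *
o=monitor.get_obs(); print(o["eef_pos"],o["joint_vel"].round(3),o["tool_rot"],mm(toolmove([0.4915,0.3707,0.076])))
E
```

```text
[0.48593895 0.37349132 0.08043262] [-0.    -0.007 -0.004 -0.004 -0.    -0.   ] [0.0123306  0.9999213  0.00144508 0.00180797] [-5.6 -2.7  4.4]
```

```bash
python3 - <<'E'
from h import *
o,p,d,T,P=wrist("w3")
m=((P[...,2]>0.114)&(P[...,2]<0.126)).astype(np.uint8)
c,L,S,C=cv2.connectedComponentsWithStats(m)
for i in range(1,c):
    if S[i,4]>300:
        Q=P[L==i]; e=mm(np.percentile(Q,[2,98],axis=0)); print(S[i],mm(np.median(Q,0)),e.tolist(),mm((Q.min(0)+Q.max(0))/2))
m=((P[...,2]>0.053)&(P[...,2]<0.058)).astype(np.uint8)
c,L,S,C=cv2.connectedComponentsWithStats(m)
for i in range(1,c):
    if S[i,4]>100:
        Q=P[L==i]; print("collar",S[i],mm((Q.min(0)+Q.max(0))/2),mm(Q.min(0)),mm(Q.max(0)))
E
```

```text
[ 222   60   80   87 4910] [416.7 372.7 120.3] [[407.5, 363.3, 119.0], [426.4, 382.1, 121.8]] [417.1 372.7 120.4]
[ 143  285   56   70 1005] [477.3 347.2 120.5] [[472.5, 337.3, 114.3], [494.0, 348.6, 125.5]] [483.8 342.  120. ]
[ 347  285   55   70 1024] [478.7 400.7 120.5] [[474.3, 399.2, 114.2], [495.4, 410.2, 125.3]] [485.5 406.  120. ]
[ 233  288   64   71 3450] [484.5 371.4 120.2] [[475.8, 361.9, 114.9], [496.0, 380.8, 121.5]] [486.5 371.3 118.1]
collar [ 236  218   63   51 1192] [483.4 371.2  55.5] [470.5 355.8  53. ] [496.3 386.6  58. ]
collar [420 261  42  40 262] [505.7 457.6  55.5] [495.5 448.3  53. ] [516. 467.  58.]
collar [274 346  29  30 482] [552.  380.9  55.5] [542.8 373.3  53. ] [561.1 388.5  57.9]
collar [234 349  31  26 408] [551.1 359.4  55.5] [543.5 351.   53. ] [558.8 367.9  58. ]
```

View pics/w3.png

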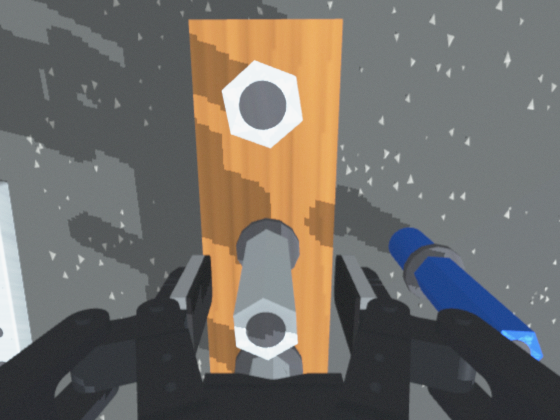

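>>> send_rows(moves=[[0, -0.0022, 0.004, 0], [0, 0, 0, 0]])

```text
clock: 2.15
eef_pos: [0.4845, 0.3699, 0.0743]
tool_rot: [0.013, 1.0, 0.0, 0.0]
ft_force: [0.5, 0.7, 0.3]
grip_width: 0.0513
```

>>> send_rows(moves=[[0, 0, 0, 0], [0, 0, 0, 0], [0, 0, 0, 0], [0, 0, 0, 0], [0, 0, 0, 0]], claw=-1)

```text
clock: 2.65
eef_pos: [0.4845, 0.3702, 0.0741]
tool_rot: [0.012, 1.0, 0.0, 0.0]
ft_force: [-1.1, 0.1, 2.4]
grip_width: 0.0192
```

>>> send_rows(moves=[[0, 0, -0.003, 0], [0, 0, -0.008, 0], [0, 0, -0.015, 0], [0, 0, -0.02, 0], [0, 0, -0.02, 0], [0, 0, -0.012, 0], [0, 0, 0, 0], [0, 0, 0, 0], [0, 0, 0, 0]])

```text
clock: 3.55
eef_pos: [0.4837, 0.3695, 0.1504]
tool_rot: [0.012, 1.0, -0.001, -0.001]
ft_force: [-0.2, -0.6, -2.6]
grip_width: 0.0194
```

```bash
python3 - <<'E'
from h import *
o,p,d,T,P=wrist("w4"); print(o["eef_pos"],o["tool_rot"],o["ft_force"],o["grip_width"],o["clock"])
E
```

```text
[0.48371006 0.3694634  0.15041725] [ 1.24235804e-02  9.99921996e-01 -8.08132195e-04 -1.00148866e-03] [-0.1824451  -0.58934166 -2.58029669] 0.019386319298174505 3.55
```

View pics/w4.png

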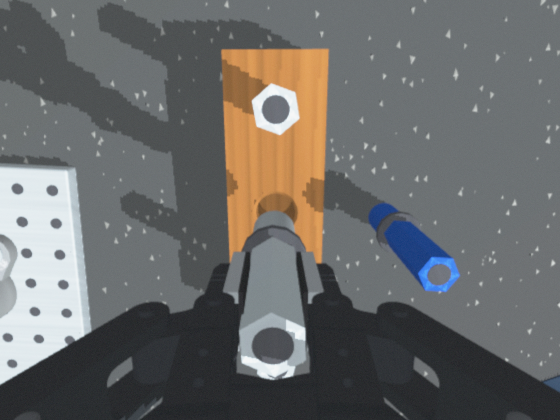

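The gauge is held upright, with its nose end near (275,215) and its handle top near (273,345). I'll measure its offset in the tool frame.

```bash
cat >> h.py <<'E'
def ingrip(d):
    return cloud(d,cams.camera_info("wrist"),cams.camera_info("wrist")["mount"])
def gaugefit(d):
    G=ingrip(d)
    near=(np.abs(G[...,1])<0.02)&(np.abs(G[...,0])<0.03)
    top=near&(G[...,2]>-0.06)&(G[...,2]<-0.03)
    out=[]
    z=G[...,2]
    for lo,hi,r in [(0.03,0.06,0.012),]:
        m=near&(z>lo)&(z<hi); Q=G[m]
        if len(Q)>30:
            from scipy.optimize import least_squares
            f=lambda p: np.hypot(Q[:,0]-p[0],Q[:,1]-p[1])-r
            s=least_squares(f,[0,0],loss="soft_l1",f_scale=0.0005); out.append(("nose",mm(s.x),len(Q),mm([Q[:,2].min(),Q[:,2].max()]),mm(np.sqrt(np.mean(s.fun**2)))))
    m=near&(z>0.013)&(z<0.03); Q=G[m]; out.append(("collar",mm(Q.min(0)),mm(Q.max(0))) if len(Q) else None)
    Q=G[top]
    if len(Q): 
        zt=np.percentile(Q[:,2],10); Q=Q[np.abs(Q[:,2]-zt)<0.003]; out.append(("top",mm(np.percentile(Q,[2,50,98],axis=0)).tolist(),len(Q)))
    return out
E
python3 - <<'E'
from h import *
o,p,d,T,P=wrist("w5"); np.save("pics/w5.npy",d)
for x in gaugefit(d): print(x)
G=ingrip(d)
for v in range(205,380,8): print(v,mm(G[v,274]))
print(monitor.get_obs()["eef_pos"])
E
```

```text
('nose', array([-2.1,  0.8]), 506, array([33.5, 60. ]), np.float64(0.2))
('collar', array([ -0.8, -14.8,  13. ]), array([13.9, 16. , 24.3]))
('top', [[-6.8, -19.6, -55.3], [12.2, -10.7, -52.3], [12.8, 19.6, -49.5]], 806)
205 [ -9.9   1.5 142.8]
213 [ 9.8  1.2 54.7]
221 [ 9.9  1.2 39.8]
229 [12.6  1.1 19.1]
237 [ 8.9  1.1 18.5]
245 [8.8 1.1 8.7]
253 [ 8.8  1.1 -0.5]
261 [ 8.7  1.  -8.2]
269 [  8.6   1.  -15.5]
277 [  8.9   1.  -22.7]
285 [  8.1   1.  -27.2]
293 [  8.5   1.  -33.5]
301 [  8.8   0.9 -39.2]
309 [  8.9   0.9 -44.1]
317 [  7.2   0.9 -45.7]
325 [  4.4   0.9 -45.6]
333 [  1.8   0.9 -45.9]
341 [ -0.2   0.9 -47.1]
349 [ -3.2   0.9 -46.8]
357 [ -6.7   0.9 -46. ]
365 [ -9.7   0.9 -45.9]
373 [-13.3   1.  -45.2]
[0.48375168 0.36951975 0.1504453 ]
```

>>> send_rows(moves=[[-0.01, -0.017, 0, 0], [-0.02, -0.034, 0, 0], [-0.02, -0.034, 0, 0], [-0.02, -0.034, 0, 0], [-0.02, -0.034, 0, 0], [-0.02, -0.034, 0, 0], [-0.02, -0.034, 0, 0], [-0.012, -0.018, 0, 0], [0, 0, 0, 0], [0, 0, 0, 0], [0, 0, 0, 0]])

```text
clock: 4.75
eef_pos: [0.6197, 0.1284, 0.1512]
tool_rot: [0.012, 1.0, 0.0, -0.001]
ft_force: [-0.3, -0.6, -2.5]
grip_width: 0.0193
```

```bash
python3 - <<'E'
from h import *
o,p,d,T,P=wrist("v1"); np.save("pics/v1.npy",d); print(o["eef_pos"],o["tool_rot"],o["joint_vel"].round(3),o["grip_width"],o["clock"])
for x in gaugefit(d): print(x)
E
```

```text
[0.61971333 0.12836011 0.15122197] [ 1.18974227e-02  9.99928976e-01  6.67153011e-05 -6.99890132e-04] [ 0.014 -0.007  0.001 -0.002 -0.002 -0.   ] 0.019260191768054973 4.75
('nose', array([-2.1,  0.8]), 499, array([34.1, 59.8]), np.float64(0.2))
('collar', array([ -1.1, -15. ,  13. ]), array([14.1, 16. , 24.9]))
('top', [[-6.9, -19.5, -55.3], [12.2, -10.8, -52.5], [12.9, 19.6, -49.5]], 817)
```

View pics/v1.png

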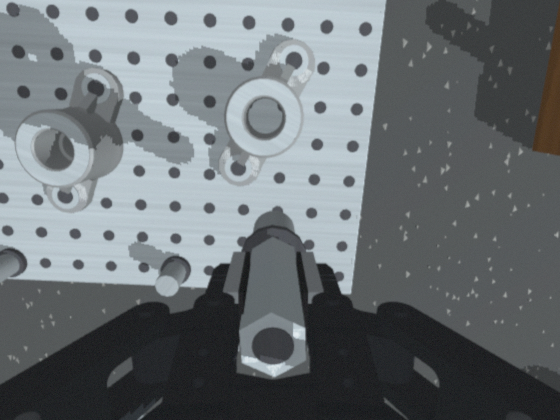

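```bash
cat >> h.py <<'E'
def rings(d,ztop,tol=0.004,minn=400):
    """boss top annuli in tool frame: ztop = tool z of mouth plane"""
    G=ingrip(d); m=(np.abs(G[...,2]-ztop)<tol).astype(np.uint8)
    m=cv2.morphologyEx(m,cv2.MORPH_OPEN,np.ones((3,3),np.uint8))
    c,L,S,C=cv2.connectedComponentsWithStats(m); K=cams.camera_info("wrist")["intrinsics"]; M=cams.camera_info("wrist")["mount"]
    res=[]
    for i in range(1,c):
        if S[i,4]<minn: continue
        mi=(L==i).astype(np.uint8); cs,h=cv2.findContours(mi,cv2.RETR_CCOMP,cv2.CHAIN_APPROX_NONE)
        zz=np.median(G[L==i][:,2])
        for k,ct in enumerate(cs):
            if len(ct)<30: continue
            uv=ct[:,0,:].astype(float)
            ray=np.stack([(uv[:,0]-K[0,2])/K[0,0],-(uv[:,1]-K[1,2])/K[1,1],-np.ones(len(uv))],-1)@M[:3,:3].T
            X=M[:3,3]+ray*((zz-M[2,3])/ray[:,2:3])
            A=np.c_[2*X[:,:2],np.ones(len(X))]; s=np.linalg.lstsq(A,(X[:,:2]**2).sum(1),rcond=None)[0]
            r=np.sqrt(s[2]+s[0]**2+s[1]**2)
            res.append((S[i].tolist(),"inner" if h[0][k][3]>=0 else "outer",mm(s[:2]),mm(r),mm(zz)))
    return res
E
python3 - <<'E'
from h import *
d=np.load("pics/v1.npy")
for r in rings(d,0.151-0.06): print(r)
G=ingrip(d)
print("bore floor profile c1 along v"); 
for v in range(72,165,4): print(v,mm(G[v,265]))
p=cv2.imread("pics/v1.png"); a=cv2.resize(p[60:175,215:315],None,fx=5,fy=5,interpolation=cv2.INTER_CUBIC); b=cv2.resize(p[95:210,5:60+45],None,fx=5,fy=5,interpolation=cv2.INTER_CUBIC)
o=np.hstack([a,b]); cv2.imwrite("pics/v1c.png",cv2.resize(o,(790,int(o.shape[0]*790/o.shape[1]))))
E
```

```text
([224, 76, 80, 82, 3840], 'outer', array([60.8, -5.3]), np.float64(24.4), np.float64(91.0))
([224, 76, 80, 82, 3840], 'inner', array([60.9, -5.3]), np.float64(12.7), np.float64(91.0))
([15, 109, 80, 78, 3782], 'outer', array([  41.5, -138.1]), np.float64(24.8), np.float64(91.0))
([15, 109, 80, 78, 3782], 'inner', array([  41.5, -138.3]), np.float64(12.4), np.float64(91.0))
bore floor profile c1 along v
72 [ 90.1  -4.9 126. ]
76 [85.1 -4.2 92. ]
80 [82.9 -4.2 93. ]
84 [80.4 -4.2 90.4]
88 [78.1 -4.2 89.2]
92 [75.8 -4.2 90.6]
96 [73.5 -4.3 90.8]
100 [ 71.6  -5.2 135.6]
104 [ 68.8  -5.2 136.2]
108 [ 66.   -5.2 134.4]
112 [ 63.1  -5.3 136.8]
116 [ 60.2  -5.3 137.9]
120 [ 57.3  -5.3 137. ]
124 [ 54.4  -5.3 137.4]
128 [ 51.6  -5.3 135.7]
132 [ 48.6  -5.3 135.5]
136 [ 48.3  -4.7 104.6]
140 [46.9 -4.4 91.4]
144 [44.4 -4.4 90.9]
148 [41.9 -4.4 91.3]
152 [39.5 -4.4 90.2]
156 [36.9 -4.5 90.7]
160 [ 27.5  -5.5 137.1]
164 [ 24.5  -5.5 136.4]
```

View pics/v1c.png

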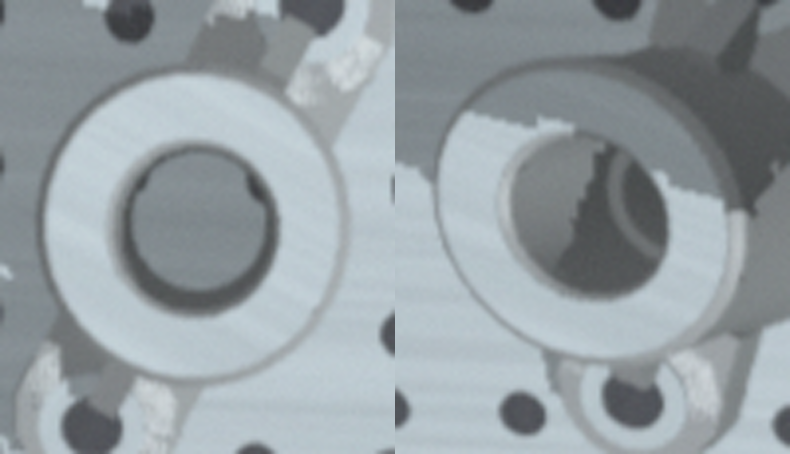

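The bore of the first housing (265,117) shows the plate over its full width. The one at (56,148) shows a ledge inside. I'll try the first housing with the gauge.

>>> send_rows(moves=[[0.01, -0.001, 0, 0], [0.02, -0.002, 0, 0], [0.02, -0.002, 0, 0], [0.013, -0.001, 0, 0], [0, 0, 0.01, 0], [0, 0, 0.008, 0], [0, 0, 0, 0], [0, 0, 0, 0], [0, 0, 0, 0]])

```text
clock: 5.7
eef_pos: [0.5579, 0.1233, 0.1337]
tool_rot: [0.012, 1.0, 0.0, 0.0]
ft_force: [0.2, 0.1, -2.1]
grip_width: 0.0193
```

```bash
cat >> h.py <<'E'
def rimfit(d,ztop,c0,tol=0.003):
    """fit circles to partly hidden boss top: outer edge by fixed radius 25 and inner 12.6, in tool frame"""
    from scipy.optimize import least_squares
    G=ingrip(d); K=cams.camera_info("wrist")["intrinsics"]; M=cams.camera_info("wrist")["mount"]
    m=((np.abs(G[...,2]-ztop)<tol)&(np.hypot(G[...,0]-c0[0],G[...,1]-c0[1])<0.03)).astype(np.uint8)
    zz=np.median(G[m>0][:,2]); 
    v,u=np.nonzero(m-cv2.erode(m,np.ones((3,3),np.uint8)))
    ray=np.stack([(u-K[0,2])/K[0,0],-(v-K[1,2])/K[1,1],-np.ones(len(u))],-1)@M[:3,:3].T
    X=M[:3,3]+ray*((zz-M[2,3])/ray[:,2:3])
    c=np.array(c0,float)
    for it in range(6):
        r=np.hypot(*(X[:,:2]-c).T); 
        so=np.abs(r-0.0247)<0.003; si=np.abs(r-0.0126)<0.002
        def f(p):
            q=np.hypot(*(X[:,:2]-p).T); return np.r_[q[so]-0.0247,q[si]-0.0127]
        c=least_squares(f,c,loss="soft_l1",f_scale=0.0004).x
    return mm(c),so.sum(),si.sum(),mm(zz)
E
python3 - <<'E'
from h import *
o,p,d,T,P=wrist("v2"); np.save("pics/v2.npy",d); print(o["eef_pos"],o["tool_rot"],o["joint_vel"].round(3),o["clock"])
for x in gaugefit(d)[:1]: print(x)
print(rimfit(d,o["eef_pos"][2]-0.06,(-0.002,0.001)))
p=cv2.resize(p[130:290,170:380],None,fx=3.5,fy=3.5,interpolation=cv2.INTER_CUBIC); cv2.imwrite("pics/v2c.png",p)
E
```

```text
[0.55786878 0.12327296 0.13372789] [1.23934141e-02 9.99923192e-01 2.76297491e-05 1.10421243e-04] [-0.003 -0.008  0.002  0.001 -0.001  0.001] 5.7
('nose', array([-2.1,  0.8]), 498, array([33. , 59.9]), np.float64(0.2))
(array([-0.3,  1. ]), np.int64(256), np.int64(100), np.float64(73.4))
```

View pics/v2c.png

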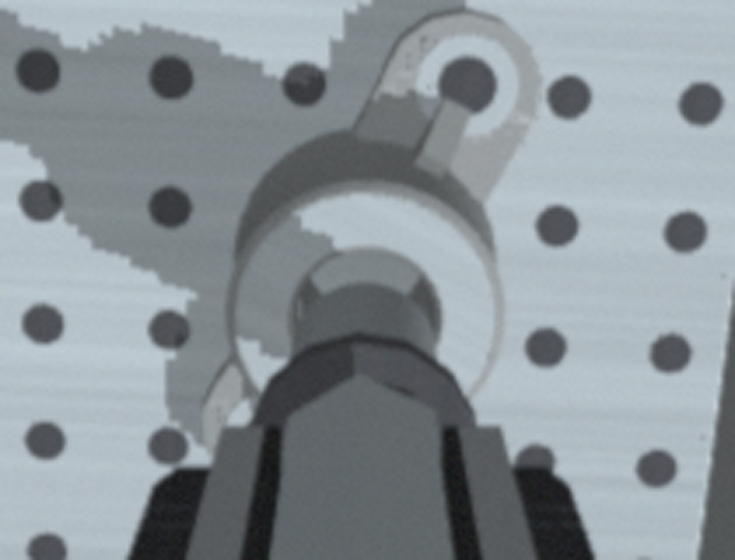

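>>> send_rows(moves=[[0.0017, 0.0002, 0, 0], [0, 0, 0.002, 0], [0, 0, 0.002, 0], [0, 0, 0, 0], [0, 0, 0, 0], [0, 0, 0, 0]])

```text
clock: 6.35
eef_pos: [0.5557, 0.1234, 0.1298]
tool_rot: [0.012, 1.0, 0.0, 0.0]
ft_force: [-0.6, 0.6, -2.0]
grip_width: 0.0188
```

```bash
python3 - <<'E'
from h import *
o,p,d,T,P=wrist("v3"); np.save("pics/v3.npy",d); print(o["eef_pos"],o["joint_vel"].round(3),o["clock"])
for x in gaugefit(d)[:1]: print(x)
print(rimfit(d,o["eef_pos"][2]-0.06,(-0.002,0.001)))
p=cv2.resize(p[130:290,170:380],None,fx=3.5,fy=3.5,interpolation=cv2.INTER_CUBIC); cv2.imwrite("pics/v3c.png",p)
E
```

```text
[0.55566236 0.12341247 0.12984665] [-0.002 -0.003  0.     0.001 -0.     0.   ] 6.35
('nose', array([-2.1,  0.8]), 499, array([33.6, 59.8]), np.float64(0.2))
(array([-2.5,  1. ]), np.int64(256), np.int64(105), np.float64(69.6))
```

View pics/v3c.png

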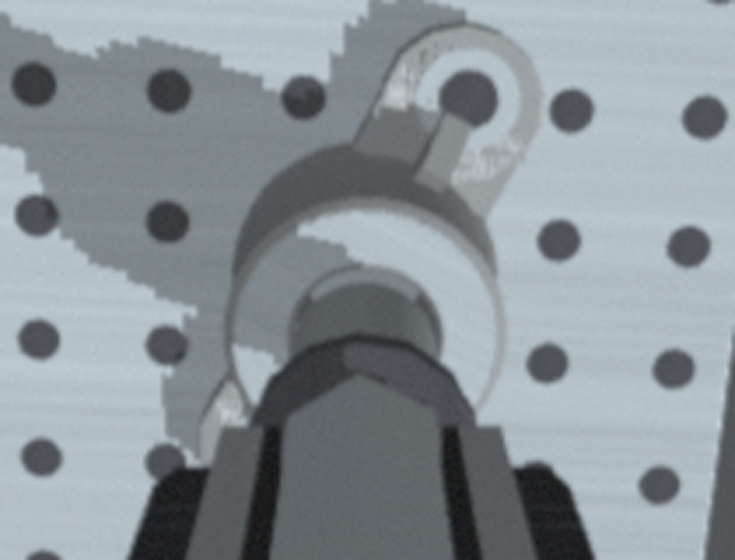

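>>> send_rows(moves=[[-0.0003, 0, 0.001, 0], [0, 0, 0.0015, 0], [0, 0, 0.0015, 0], [0, 0, 0.001, 0], [0, 0, 0, 0]])

```text
clock: 6.9
eef_pos: [0.5557, 0.1233, 0.1245]
tool_rot: [0.012, 1.0, -0.0, -0.0]
ft_force: [0.1, 0.2, -1.2]
grip_width: 0.0188
```

>>> send_rows(moves=[[0, 0, 0.001, 0], [0, 0, 0.001, 0], [0, 0, 0, 0]])

```text
clock: 7.2
eef_pos: [0.5558, 0.1234, 0.1226]
tool_rot: [0.012, 1.0, -0.0, -0.0]
ft_force: [-0.7, 0.4, -2.3]
grip_width: 0.0191
```

>>> send_rows(moves=[[0, 0, 0.001, 0], [0, 0, 0.001, 0], [0, 0, 0, 0]])

```text
clock: 7.5
eef_pos: [0.5559, 0.1234, 0.1207]
tool_rot: [0.012, 1.0, -0.0, -0.0]
ft_force: [0.2, 0.0, -2.3]
grip_width: 0.0192
```

>>> send_rows(moves=[[0, 0, 0.001, 0], [0, 0, 0.001, 0], [0, 0, 0.001, 0], [0, 0, 0.001, 0]])

```text
clock: 7.9
eef_pos: [0.556, 0.1234, 0.1168]
tool_rot: [0.012, 1.0, 0.0, 0.0]
ft_force: [-0.8, -0.4, -2.6]
grip_width: 0.0194
```

>>> send_rows(moves=[[0, 0, 0.001, 0], [0, 0, 0.001, 0], [0, 0, 0.001, 0], [0, 0, 0.001, 0]])

```text
clock: 8.3
eef_pos: [0.5559, 0.1234, 0.1127]
tool_rot: [0.012, 1.0, 0.0, 0.0]
ft_force: [0.4, -0.0, -2.5]
grip_width: 0.0192
```

>>> send_rows(moves=[[0, 0, 0.001, 0], [0, 0, 0.001, 0], [0, 0, 0.001, 0], [0, 0, 0.001, 0]])

```text
clock: 8.7
eef_pos: [0.556, 0.1234, 0.1087]
tool_rot: [0.012, 1.0, 0.0, 0.0]
ft_force: [0.1, 0.4, -1.1]
grip_width: 0.0193
```

>>> send_rows(moves=[[0, 0, 0.001, 0], [0, 0, 0.001, 0], [0, 0, 0.001, 0], [0, 0, 0.001, 0]])

```text
clock: 9.1
eef_pos: [0.556, 0.1234, 0.1047]
tool_rot: [0.012, 1.0, 0.0, 0.0]
ft_force: [0.2, -0.1, -1.3]
grip_width: 0.0193
```

>>> send_rows(moves=[[0, 0, 0.001, 0], [0, 0, 0.001, 0], [0, 0, 0.001, 0], [0, 0, 0.001, 0]])

```text
clock: 9.5
eef_pos: [0.556, 0.1234, 0.1008]
tool_rot: [0.012, 1.0, 0.0, 0.0]
ft_force: [0.5, -0.2, -1.3]
grip_width: 0.0192
```

>>> send_rows(moves=[[0, 0, 0.001, 0], [0, 0, 0.001, 0], [0, 0, 0.001, 0], [0, 0, 0.001, 0]])

```text
clock: 9.9
eef_pos: [0.556, 0.1234, 0.0968]
tool_rot: [0.012, 1.0, 0.0, 0.0]
ft_force: [0.1, 0.6, -1.6]
grip_width: 0.0193
```

>>> send_rows(moves=[[0, 0, 0.001, 0], [0, 0, 0.001, 0], [0, 0, 0.001, 0], [0, 0, 0.001, 0]])

```text
clock: 10.3
eef_pos: [0.556, 0.1234, 0.0928]
tool_rot: [0.012, 1.0, 0.0, 0.0]
ft_force: [0.7, 0.3, -1.7]
grip_width: 0.0195
```

>>> send_rows(moves=[[0, 0, 0.001, 0], [0, 0, 0.001, 0], [0, 0, 0.001, 0], [0, 0, 0.001, 0]])

```text
clock: 10.7
eef_pos: [0.556, 0.1234, 0.0888]
tool_rot: [0.012, 1.0, 0.0, 0.0]
ft_force: [1.3, 0.6, -1.0]
grip_width: 0.0191
```

Nearly seated: about 4.7 mm to go. I'll use finer steps from here.

>>> send_rows(moves=[[0, 0, 0.001, 0], [0, 0, 0.001, 0], [0, 0, 0.001, 0], [0, 0, 0, 0]])

```text
clock: 11.1
eef_pos: [0.5559, 0.1234, 0.0856]
tool_rot: [0.012, 1.0, 0.0, -0.0]
ft_force: [0.8, 0.3, -1.7]
grip_width: 0.0193
```

>>> send_rows(moves=[[0, 0, 0.0005, 0], [0, 0, 0.0005, 0], [0, 0, 0, 0]])

```text
clock: 11.4
eef_pos: [0.556, 0.1234, 0.0848]
tool_rot: [0.012, 1.0, 0.0, 0.0]
ft_force: [1.2, 0.3, -2.2]
grip_width: 0.019
```

>>> send_rows(moves=[[0, 0, 0.0005, 0], [0, 0, 0.0005, 0], [0, 0, 0, 0]])

```text
clock: 11.7
eef_pos: [0.556, 0.1234, 0.0841]
tool_rot: [0.012, 1.0, 0.0, 0.0]
ft_force: [-0.6, -0.2, 1.0]
grip_width: 0.0188
```

>>> send_rows(moves=[[0, 0, 0.0005, 0], [0, 0, 0.0003, 0], [0, 0, 0, 0]])

```text
clock: 12.0
eef_pos: [0.5561, 0.1234, 0.084]
tool_rot: [0.012, 1.0, 0.0, 0.0]
ft_force: [-1.6, -0.3, 6.5]
grip_width: 0.0197
```

Contact came at TCP z = 0.084, exactly where the collar should meet the boss. I'll confirm with a picture before releasing.

```bash
python3 - <<'E'
from h import *
o,p,d,T,P=wrist("v4"); print(o["eef_pos"],o["ft_force"])
p=cv2.resize(p[130:290,170:380],None,fx=3.5,fy=3.5,interpolation=cv2.INTER_CUBIC); cv2.imwrite("pics/v4c.png",p)
E
```

```text
[0.55608841 0.1234184  0.08403373] [-1.59216702 -0.32220709  6.52243163]
```

View pics/v4c.png

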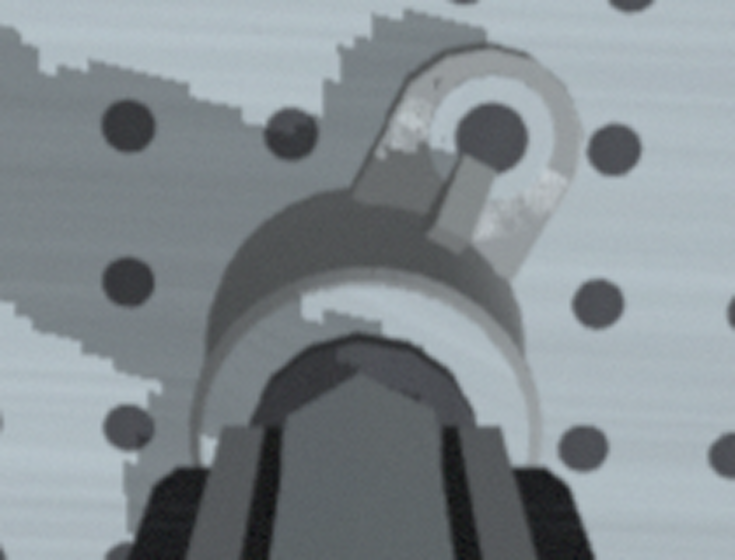

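The collar sits on the boss all round, so this housing takes the gauge. Releasing.

>>> send_rows(moves=[[0, 0, 0, 0], [0, 0, 0, 0], [0, 0, 0, 0], [0, 0, 0, 0]], claw=0)

```text
clock: 12.45
eef_pos: [0.5557, 0.1233, 0.0826]
tool_rot: [0.012, 1.0, -0.0, -0.0]
ft_force: [-0.0, 0.3, 0.1]
grip_width: 0.0429
```

>>> send_rows(moves=[[0, 0, -0.005, 0], [0, 0, -0.015, 0], [0, 0, -0.03, 0], [0, 0, -0.03, 0], [0, 0, -0.03, 0], [0, 0, -0.01, 0], [0, 0, 0, 0]])

```text
clock: 13.15
eef_pos: [0.5571, 0.1236, 0.205]
tool_rot: [0.012, 1.0, 0.0, 0.002]
ft_force: [-0.2, -0.4, -1.1]
grip_width: 0.0428
```

>>> send_rows(moves=[[-0.007, -0.02, 0, 0], [-0.013, -0.037, 0, 0], [-0.013, -0.037, 0, 0], [-0.013, -0.037, 0, 0], [0, 0, 0, 0], [0, 0, 0, 0], [0, 0, 0, 0], [0, 0, 0, 0]], claw=1)

```text
clock: 13.95
eef_pos: [0.5981, -0.0075, 0.2024]
tool_rot: [0.012, 1.0, 0.0, -0.001]
ft_force: [0.5, 0.9, 0.4]
grip_width: 0.0853
```

```bash
cat >> h.py <<'E'
def ears(P,c,zlo=0.018,zhi=0.030):
    """yaw (deg) of housing at c from ear-top points in world cloud"""
    m=(P[...,2]>zlo)&(P[...,2]<zhi)&(np.hypot(P[...,0]-c[0],P[...,1]-c[1])<0.066)&(np.hypot(P[...,0]-c[0],P[...,1]-c[1])>0.028)
    Q=P[m][:,:2]-np.array(c); a=np.arctan2(Q[:,1],Q[:,0]); s=np.exp(2j*a)
    return np.degrees(np.angle(s.mean()))/2,m.sum(),mm((Q.min(0),Q.max(0))).tolist()
E
python3 - <<'E'
from h import *
o,p,d,T,P=wrist("v5"); np.save("pics/v5.npy",d); print(o["eef_pos"],o["tool_rot"],o["joint_vel"].round(3),o["clock"],o["grip_width"])
M=R.from_quat(o["tool_rot"]).as_matrix()
for r in rings(d,o["eef_pos"][2]-0.06):
    w=M@np.array([r[2][0]/1e3,r[2][1]/1e3,r[4]/1e3])+o["eef_pos"]; print(r,mm(w)); 
    if r[1]=="outer": print("   ",ears(P,w[:2]))
pc=np.load("pics/v1.npy")
E
```

```text
[ 0.59809102 -0.00747995  0.20240433] [ 1.15236003e-02  9.99933398e-01  1.14359255e-04 -6.26805414e-04] [ 0.003 -0.006  0.009  0.002 -0.001 -0.001] 13.95 0.08529060072381921
([73, 97, 67, 66, 2628], 'outer', array([  49.7, -126.7]), np.float64(24.7), np.float64(142.2)) [ 545.3 -133.    60.2]
    (np.float64(-11.88162250366244), np.int64(2082), [[-54.4, -25.5], [54.2, 37.2]])
([73, 97, 67, 66, 2628], 'inner', array([  49.7, -126.8]), np.float64(12.5), np.float64(142.2)) [ 545.3 -133.1   60.2]
([408, 107, 65, 65, 1671], 'outer', array([ 42.7, 129.3]), np.float64(21.6), np.float64(142.2)) [558.2 122.8  60.3]
    (np.float64(-28.651496885066326), np.int64(2035), [[-50.3, -34.6], [50.8, 37.2]])
([237, 133, 63, 63, 2350], 'outer', array([23.3, -3.3]), np.float64(24.4), np.float64(142.2)) [574.5 -10.2  60.2]
    (np.float64(-24.831862272973733), np.int64(1756), [[-51.6, -32.3], [52.3, 32.0]])
([237, 133, 63, 63, 2350], 'inner', array([23.4, -3.2]), np.float64(12.6), np.float64(142.2)) [574.4 -10.1  60.2]
```

View pics/v5.png

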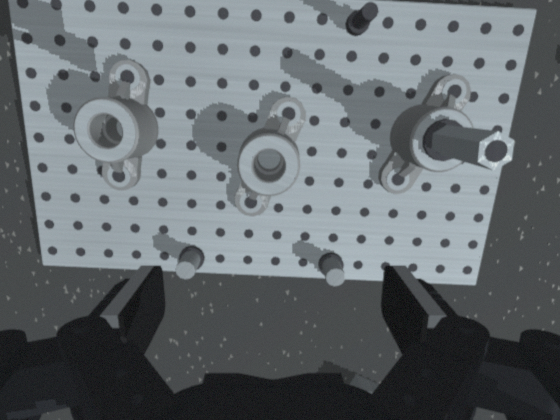

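```bash
python3 - <<'E'
from h import *
o=monitor.get_obs(); T=wristT(o); K=cams.camera_info("wrist")["intrinsics"]
def pt(u,v,z):
    r=T[:3,:3]@np.array([(u-K[0,2])/K[0,0],-(v-K[1,2])/K[1,1],-1]); return T[:3,3]+r*(z-T[2,3])/r[2]
for n,a,b in [("c2",(289,113),(252,202)),("c3",(128,75),(121,171))]:
    A,B=pt(*a,0.025),pt(*b,0.025); D=A-B
    print(n,mm(A),mm(B),"mid",mm((A+B)/2),"yaw",np.degrees(np.arctan2(D[1],D[0])),"len",mm(np.linalg.norm(D)))
# tray from top
d=np.load("pics/top0.npy"); P=cloud(d,cams.camera_info("top"))
for n in ["top","scene"]:
    P=cloud(np.load(f"pics/{n}0.npy"),cams.camera_info(n))
    m=(P[...,2]>0.004)&(P[...,2]<0.026)&(P[...,0]>0.3)&(P[...,0]<0.67)&(P[...,1]<-0.27)&(P[...,1]>-0.48)
    print(n,cv2.minAreaRect((P[m][:,:2]*1000).astype(np.float32)),m.sum())
p=cv2.imread("pics/v5.png")[60:220,60:320]; cv2.imwrite("pics/v5c.png",cv2.resize(p,None,fx=3,fy=3,interpolation=cv2.INTER_CUBIC))
E
```

```text
c2 [537.    8.2  25. ] [614.4 -26.2  25. ] mid [575.7  -9.   25. ] yaw 156.0533554829232 len 84.6
c3 [ 503.6 -124.4   25. ] [ 583.4 -141.    25. ] mid [ 543.5 -132.7   25. ] yaw 168.24970788362663 len 81.5
top ((484.9805908203125, -375.66107177734375), (207.2232208251953, 369.7953186035156), 89.97246551513672) 3334
scene ((490.2754211425781, -377.4374694824219), (315.7682189941406, 184.20436096191406), 7.191699981689453) 2187
```

View pics/v5c.png

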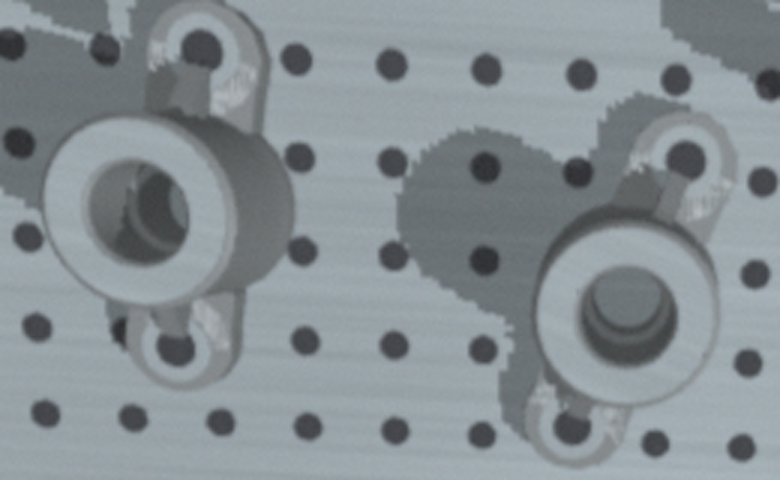

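Both remaining housings, at (110,128) and (268,163), show a ledge part-way down the bore. That agrees with the gauge result. Next I grip the middle one.

>>> send_rows(moves=[[0.01, -0.002, 0, 0], [0.0135, -0.002, 0, 0], [0, 0, 0.02, 1], [0, 0, 0.03, 1], [0, 0, 0.03, 1], [0, 0, 0.02, 1], [0, 0, 0, 0], [0, 0, 0, 0], [0, 0, 0, 0]])

```text
clock: 14.9
eef_pos: [0.5763, -0.0117, 0.1047]
tool_rot: [0.21, 0.978, 0.0, 0.002]
ft_force: [-0.1, -0.6, 0.7]
grip_width: 0.0858
```

```bash
python3 - <<'E'
from h import *
o,p,d,T,P=wrist("v6"); np.save("pics/v6.npy",d); print(o["eef_pos"],o["tool_rot"],o["joint_vel"].round(3),o["clock"],o["grip_width"])
for r in rings(d,o["eef_pos"][2]-0.06): print(r)
for e in P[...,2][[0]]: pass
print(np.degrees(2*np.arctan2(o["tool_rot"][0],o["tool_rot"][1])), toolmove([0.5745,-0.010,0.03]))
E
```

```text
[ 0.57631077 -0.01169421  0.1047435 ] [2.09765183e-01 9.77750582e-01 2.86928581e-04 1.51152127e-03] [-0.005 -0.005  0.004 -0.004  0.001  0.007] 14.9 0.08575700664939259
([456, 44, 100, 105, 4319], 'outer', array([ 72. , 115.1]), np.float64(21.6), np.float64(44.5))
([229, 186, 91, 88, 4753], 'outer', array([2.8, 1. ]), np.float64(24.5), np.float64(44.4))
([229, 186, 91, 88, 4753], 'inner', array([3., 1.]), np.float64(12.3), np.float64(44.4))
([7, 229, 92, 82, 4592], 'outer', array([ -20.7, -122.4]), np.float64(24.9), np.float64(44.3))
([7, 229, 92, 82, 4592], 'inner', array([ -20.5, -122.3]), np.float64(11.9), np.float64(44.3))
24.21721260428338 [0.00274372 0.00079573 0.07485368]
```

View pics/v6.png

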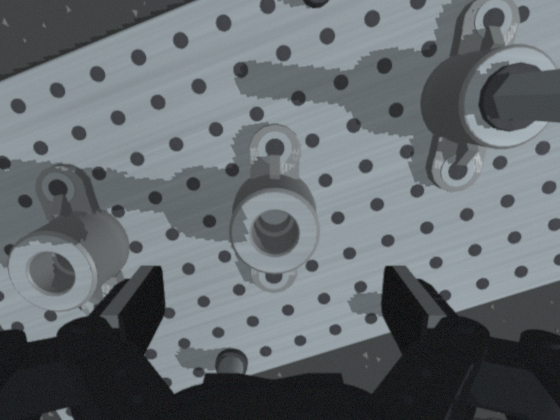

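>>> send_rows(moves=[[0.0025, 0.0002, 0.01, 0], [0, 0, 0.02, 0], [0, 0, 0.02, 0], [0, 0, 0.015, 0], [0, 0, 0.01, 0], [0, 0, 0, 0], [0, 0, 0, 0]])

```text
clock: 15.65
eef_pos: [0.5732, -0.0109, 0.0284]
tool_rot: [0.211, 0.978, 0.0, 0.0]
ft_force: [0.1, 0.0, 0.2]
grip_width: 0.0853
```

>>> send_rows(moves=[[0, 0, 0, 0], [0, 0, 0, 0], [0, 0, 0, 0], [0, 0, 0, 0], [0, 0, 0, 0]], claw=-1)

```text
clock: 16.15
eef_pos: [0.574, -0.0107, 0.0293]
tool_rot: [0.211, 0.978, 0.0, 0.001]
ft_force: [-0.9, 0.7, 5.9]
grip_width: 0.0492
```

>>> send_rows(moves=[[0, 0, -0.003, 0], [0, 0, -0.007, 0], [0, 0, -0.015, 0], [0, 0, -0.02, 0], [0, 0, -0.02, 0], [0, 0, -0.015, 0], [0, 0, 0, 0]])

```text
clock: 16.85
eef_pos: [0.5742, -0.011, 0.1102]
tool_rot: [0.211, 0.978, 0.0, 0.002]
ft_force: [0.1, -0.1, -2.5]
grip_width: 0.0492
```

>>> send_rows(moves=[[-0.006, -0.016, 0, 0], [-0.013, -0.034, 0, 0], [-0.015, -0.038, 0, 0], [-0.015, -0.038, 0, 0], [-0.015, -0.038, 0, 0], [-0.015, -0.038, 0, 0], [-0.015, -0.038, 0, 0], [-0.015, -0.038, 0, 0], [-0.011, -0.03, 0, 0], [-0.006, -0.018, 0, -0.5], [0, 0, 0, -1], [0, 0, 0, -1], [0, 0, 0, -1], [0, 0, 0, -1], [0, 0, 0, -0.6], [0, 0, 0, 0], [0, 0, 0, 0], [0, 0, 0, 0]])

```text
clock: 18.65
eef_pos: [0.5527, -0.36, 0.1072]
tool_rot: [-0.042, 0.999, 0.0, -0.001]
ft_force: [0.3, 0.5, -2.8]
grip_width: 0.0489
```

```bash
python3 - <<'E'
from h import *
o,p,d,T,P=wrist("t1"); np.save("pics/t1.npy",d); print(o["eef_pos"],o["tool_rot"],o["joint_vel"].round(3),o["clock"],o["grip_width"],o["joint_pos"].round(2))
E
```

```text
[ 0.55268708 -0.35998072  0.10718285] [-4.19924517e-02  9.99117667e-01  3.48190598e-04 -6.33345859e-04] [ 0.003 -0.006  0.006  0.001  0.    -0.002] 18.65 0.048888242654352265 [-0.58  0.63  0.28  1.22 -0.   -0.66]
```

View pics/t1.png

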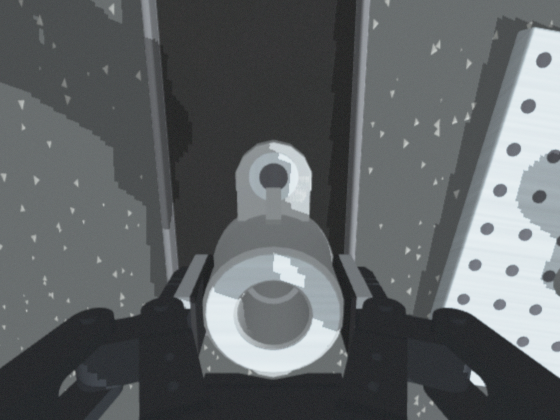

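The housing is held level over the tray. The tray walls show at about u = 155–170 and u = 350–365. I'll measure them.

```bash
python3 - <<'E'
from h import *
o=monitor.get_obs(); d=np.load("pics/t1.npy"); G=ingrip(d); T=wristT(o); P=cloud(d,cams.camera_info("wrist"),T)
z=P[...,2]
for name,ym in [("left",(-0.09,-0.04)),("right",(0.03,0.09))]:
    m=(z>0.016)&(z<0.024)&(G[...,1]>ym[0])&(G[...,1]<ym[1])&(G[...,0]>0.0)
    Q=G[m]; a=np.polyfit(Q[:,0],Q[:,1],1); print(name,len(Q),"slope deg",np.degrees(np.arctan(a[0])),"y at x=0,65:",mm(a[1]),mm(a[1]+a[0]*0.065),"width",mm(np.std(Q[:,1]-np.polyval(a,Q[:,0]))*3.46))
# floor height
m=(np.abs(G[...,1])<0.05)&(G[...,0]>0.07)&(G[...,0]<0.12); print("floor z",np.median(z[m]))
# far/near ends from top cam
P=cloud(np.load("pics/top0.npy"),cams.camera_info("top"))
m=(P[...,2]>0.014)&(P[...,2]<0.024)&(P[...,1]<-0.335)&(P[...,1]>-0.42)
for lo,hi in [(0.6,0.68),(0.3,0.37)]:
    Q=P[m&(P[...,0]>lo)&(P[...,0]<hi)]; print("end",len(Q),mm(np.percentile(Q[:,0],[2,50,98])),mm(Q.mean(0)))
P=cloud(np.load("pics/scene0.npy"),cams.camera_info("scene"))
m=(P[...,2]>0.014)&(P[...,2]<0.024)&(P[...,1]<-0.335)&(P[...,1]>-0.42)
for lo,hi in [(0.6,0.68),(0.3,0.37)]:
    Q=P[m&(P[...,0]>lo)&(P[...,0]<hi)]; print("sc end",len(Q),mm(np.percentile(Q[:,0],[2,50,98])),mm(Q.mean(0)))
E
```

```text
left 2045 slope deg -0.39599867121712673 y at x=0,65: -70.7 -71.1 width 5.2
right 1959 slope deg -0.39531237455372203 y at x=0,65: 53.1 52.6 width 5.2
floor z 0.005864618721598908
end 115 [627.8 637.2 647.1] [ 637.4 -373.5   18.6]
end 134 [332.7 341.8 351.6] [ 341.7 -379.1   19. ]
sc end 83 [630.4 639.1 648.6] [ 639.5 -375.1   18.9]
sc end 81 [333.3 343.9 353.4] [ 344.  -376.    18.3]
```

>>> send_rows(moves=[[-0.0015, -0.0095, 0.01, -0.07], [0, 0, 0.02, 0], [0, 0, 0.02, 0], [0, 0, 0.015, 0], [0, 0, 0.01, 0], [0, 0, 0.004, 0], [0, 0, 0, 0], [0, 0, 0, 0], [0, 0, 0, 0]])

```text
clock: 19.6
eef_pos: [0.5564, -0.3697, 0.0302]
tool_rot: [-0.046, 0.999, -0.001, 0.001]
ft_force: [0.7, 0.3, -3.6]
grip_width: 0.0488
```

```bash
python3 - <<'E'
from h import *
o,p,d,T,P=wrist("t2"); np.save("pics/t2.npy",d); print(o["eef_pos"],o["tool_rot"],o["ft_force"],o["clock"],o["grip_width"])
E
```

```text
[ 0.55640391 -0.36974552  0.03021435] [-4.61051017e-02  9.98935952e-01 -6.87111166e-04  9.01052335e-04] [ 0.66856013  0.2708136  -3.60814641] 19.6 0.04880276031016505
```

View pics/t2.png

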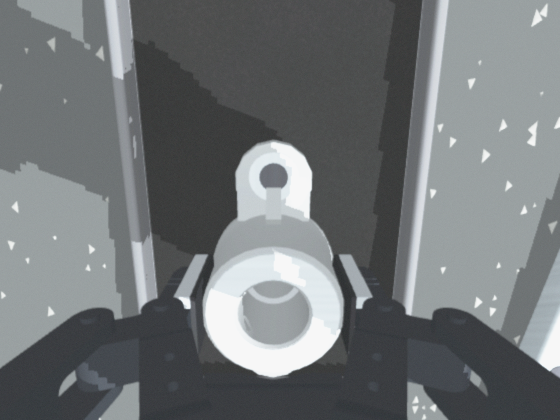

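>>> send_rows(moves=[[0, 0, 0.002, 0], [0, 0, 0.002, 0], [0, 0, 0.002, 0], [0, 0, 0.0015, 0], [0, 0, 0, 0]])

```text
clock: 20.15
eef_pos: [0.5553, -0.369, 0.021]
tool_rot: [-0.046, 0.999, 0.0, -0.0]
ft_force: [-0.9, -0.1, -3.1]
grip_width: 0.0491
```

>>> send_rows(moves=[[0, 0, 0.0007, 0], [0, 0, 0.0007, 0], [0, 0, 0, 0]])

```text
clock: 20.45
eef_pos: [0.5556, -0.3692, 0.02]
tool_rot: [-0.046, 0.999, 0.0, -0.0]
ft_force: [-0.2, -0.7, -2.7]
grip_width: 0.0489
```

>>> send_rows(moves=[[0, 0, 0.0007, 0], [0, 0, 0.0005, 0], [0, 0, 0, 0]])

```text
clock: 20.75
eef_pos: [0.5557, -0.3693, 0.0194]
tool_rot: [-0.046, 0.999, -0.0, 0.0]
ft_force: [-0.6, -0.1, 0.5]
grip_width: 0.0487
```

Touching the mat at the predicted height. One slight press, then release.

>>> send_rows(moves=[[0, 0, 0.0004, 0], [0, 0, 0, 0]])

```text
clock: 20.95
eef_pos: [0.5557, -0.3693, 0.0194]
tool_rot: [-0.046, 0.999, -0.0, 0.0]
ft_force: [-2.5, 2.0, 4.4]
grip_width: 0.0491
```

>>> send_rows(moves=[[0, 0, 0, 0], [0, 0, 0, 0], [0, 0, 0, 0], [0, 0, 0, 0]], claw=0.55)

```text
clock: 21.35
eef_pos: [0.5557, -0.3693, 0.0184]
tool_rot: [-0.046, 0.999, -0.0, 0.0]
ft_force: [-0.2, -0.4, 0.2]
grip_width: 0.0665
```

>>> send_rows(moves=[[0, 0, -0.005, 0], [0, 0, -0.015, 0], [0, 0, -0.03, 0], [0, 0, -0.04, 0], [0, 0, -0.04, 0], [0, 0, -0.03, 0], [0, 0, -0.01, 0], [0, 0, 0, 0]])

```text
clock: 22.15
eef_pos: [0.5568, -0.37, 0.1917]
tool_rot: [-0.046, 0.999, -0.002, 0.002]
ft_force: [-0.1, -1.3, 0.0]
grip_width: 0.0662
```

>>> send_rows(moves=[[-0.001, 0.02, 0, 0], [-0.001, 0.036, 0, 0], [-0.002, 0.036, 0, 0], [-0.002, 0.036, 0, 0], [-0.002, 0.036, 0, 0], [-0.001, 0.036, 0, 0], [-0.001, 0.036, 0, 0], [0, 0, 0.02, 1], [0, 0, 0.03, 1], [0, 0, 0.03, 1], [0, 0, 0, 0], [0, 0, 0, 0], [0, 0, 0, 0]], claw=1)

```text
clock: 23.45
eef_pos: [0.5446, -0.1336, 0.1095]
tool_rot: [0.103, 0.995, -0.0, 0.001]
ft_force: [-0.5, 0.1, 0.4]
grip_width: 0.0854
```

```bash
python3 - <<'E'
from h import *
o,p,d,T,P=wrist("v7"); np.save("pics/v7.npy",d); print(o["eef_pos"],o["tool_rot"],o["joint_vel"].round(3),o["clock"],o["grip_width"])
for r in rings(d,o["eef_pos"][2]-0.06): print(r)
E
```

```text
[ 0.54456084 -0.13359918  0.10946937] [ 1.03121269e-01  9.94668530e-01 -1.07535183e-04  7.12049995e-04] [-0.    -0.015  0.013 -0.005  0.001  0.006] 23.45 0.0854194796578038
([228, 190, 89, 84, 4492], 'outer', array([-0.1, -0.2]), np.float64(24.5), np.float64(49.2))
([228, 190, 89, 84, 4492], 'inner', array([-0. , -0.2]), np.float64(12.3), np.float64(49.2))
```

View pics/v7.png

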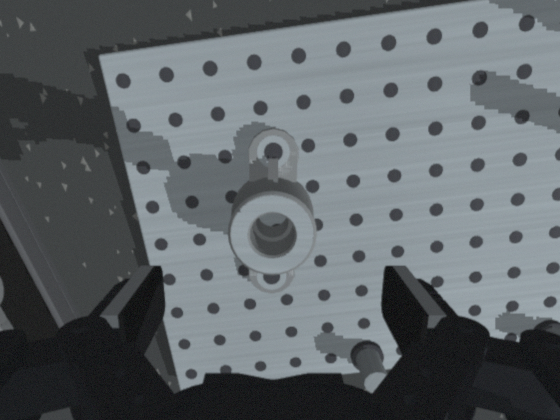

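>>> send_rows(moves=[[0, -0.001, 0.01, 0], [0, 0, 0.02, 0], [0, 0, 0.02, 0], [0, 0, 0.02, 0], [0, 0, 0.01, 0], [0, 0, 0, 0], [0, 0, 0, 0]])

```text
clock: 24.2
eef_pos: [0.5442, -0.1345, 0.0291]
tool_rot: [0.104, 0.995, -0.0, 0.0]
ft_force: [-0.3, -0.4, -0.3]
grip_width: 0.0855
```

>>> send_rows(moves=[[0, 0, 0, 0], [0, 0, 0, 0], [0, 0, 0, 0], [0, 0, 0, 0], [0, 0, 0, 0]], claw=-1)

```text
clock: 24.7
eef_pos: [0.5447, -0.1343, 0.0298]
tool_rot: [0.104, 0.995, 0.0, 0.001]
ft_force: [-0.3, 1.1, 6.0]
grip_width: 0.049
```

>>> send_rows(moves=[[0, 0, -0.003, 0], [0, 0, -0.007, 0], [0, 0, -0.015, 0], [0, 0, -0.02, 0], [0, 0, -0.02, 0], [0, 0, -0.015, 0], [0, 0, 0, 0]])

```text
clock: 25.4
eef_pos: [0.5451, -0.1347, 0.1107]
tool_rot: [0.104, 0.995, -0.0, 0.002]
ft_force: [0.0, 0.3, -3.6]
grip_width: 0.0485
```

>>> send_rows(moves=[[0.004, -0.016, 0, 0], [0.008, -0.034, 0, 0], [0.009, -0.036, 0, 0], [0.009, -0.036, 0, 0], [0.009, -0.036, 0, 0], [0.009, -0.036, 0, 0], [0.009, -0.036, 0, 0], [0.0055, -0.024, 0, 0], [0.003, -0.012, 0, 0], [0, 0, 0, -1], [0, 0, 0, -1], [0, 0, 0, -1], [0, 0, 0, 0], [0, 0, 0, 0], [0, 0, 0, 0]])

```text
clock: 26.9
eef_pos: [0.4245, -0.3806, 0.1081]
tool_rot: [-0.046, 0.999, 0.0, -0.0]
ft_force: [-0.1, 0.2, -2.9]
grip_width: 0.049
```

```bash
python3 - <<'E'
from h import *
o,p,d,T,P=wrist("t3"); np.save("pics/t3.npy",d); print(o["eef_pos"],o["tool_rot"],o["joint_vel"].round(3),o["clock"],o["grip_width"])
G=ingrip(d); z=P[...,2]
for name,ym in [("left",(-0.09,-0.04)),("right",(0.04,0.09))]:
    m=(z>0.016)&(z<0.024)&(G[...,1]>ym[0])&(G[...,1]<ym[1])&(G[...,0]>0.0)&(G[...,0]<0.07)
    Q=G[m]; a=np.polyfit(Q[:,0],Q[:,1],1); print(name,len(Q),np.degrees(np.arctan(a[0])),"y at x=0,65:",mm(a[1]),mm(a[1]+a[0]*0.065))
m=(z>0.016)&(z<0.024)&(np.abs(G[...,1])<0.04)&(G[...,0]>0.06); Q=G[m]; print("near wall x",len(Q),mm(np.median(Q,0)) if len(Q) else 0)
print(mm(toolmove([0.4263,-0.3813,0.03])))
E
```

```text
[ 0.42453764 -0.38061577  0.10810714] [-4.56250620e-02  9.98958544e-01  3.13002851e-04 -2.87660741e-04] [-0.001 -0.003  0.003 -0.    -0.    -0.006] 26.9 0.049031951398824575
left 984 0.05564716052190369 y at x=0,65: -61.9 -61.8
right 978 0.0475473324972288 y at x=0,65: 62.0 62.0
near wall x 3730 [82.   0.  88.8]
[-1.7 -0.8 78.2]
```

View pics/t3.png

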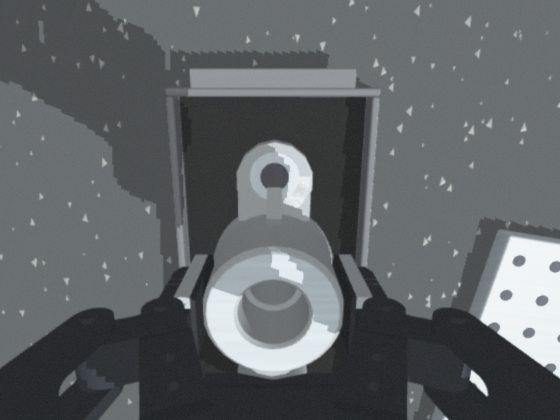

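>>> send_rows(moves=[[-0.0017, -0.0008, 0.01, 0], [0, 0, 0.02, 0], [0, 0, 0.02, 0], [0, 0, 0.015, 0], [0, 0, 0.01, 0], [0, 0, 0.005, 0], [0, 0, 0.002, 0], [0, 0, 0.002, 0], [0, 0, 0, 0], [0, 0, 0, 0]])

```text
clock: 27.95
eef_pos: [0.4269, -0.382, 0.0252]
tool_rot: [-0.046, 0.999, -0.0, 0.0]
ft_force: [0.6, -0.6, -3.5]
grip_width: 0.0492
```

>>> send_rows(moves=[[0, 0, 0.001, 0], [0, 0, 0.001, 0], [0, 0, 0, 0]])

```text
clock: 28.25
eef_pos: [0.4264, -0.3816, 0.0225]
tool_rot: [-0.046, 0.999, 0.0, -0.0]
ft_force: [0.1, -0.3, -2.7]
grip_width: 0.0488
```

>>> send_rows(moves=[[0, 0, 0.001, 0], [0, 0, 0.0007, 0], [0, 0, 0, 0]])

```text
clock: 28.55
eef_pos: [0.4263, -0.3816, 0.0206]
tool_rot: [-0.046, 0.999, 0.0, -0.0]
ft_force: [0.5, 0.6, -2.9]
grip_width: 0.049
```

>>> send_rows(moves=[[0, 0, 0.0006, 0], [0, 0, 0.0005, 0], [0, 0, 0, 0]])

```text
clock: 28.85
eef_pos: [0.4265, -0.3817, 0.0199]
tool_rot: [-0.046, 0.999, -0.0, 0.0]
ft_force: [-0.6, 0.1, -2.9]
grip_width: 0.0489
```

>>> send_rows(moves=[[0, 0, 0.0005, 0], [0, 0, 0, 0], [0, 0, 0, 0]])

```text
clock: 29.15
eef_pos: [0.4264, -0.3817, 0.0198]
tool_rot: [-0.046, 0.999, -0.0, 0.0]
ft_force: [-2.2, 1.0, 4.0]
grip_width: 0.0491
```

>>> send_rows(moves=[[0, 0, 0, 0], [0, 0, 0, 0], [0, 0, 0, 0], [0, 0, 0, 0]], claw=0.55)

```text
clock: 29.55
eef_pos: [0.4266, -0.3818, 0.0191]
tool_rot: [-0.046, 0.999, -0.0, 0.0]
ft_force: [0.1, 0.5, -0.2]
grip_width: 0.0659
```

>>> send_rows(moves=[[0, 0, -0.005, 0], [0, 0, -0.015, 0], [0, 0, -0.03, 0], [0, 0, -0.04, 0], [0, 0, -0.04, 0], [0, 0, -0.04, 0], [0, 0, -0.03, 0], [0.03, 0, 0, 0], [0.04, 0, 0, 0], [0.03, 0, 0, 0], [0, 0, 0, 0], [0, 0, 0, 0], [0, 0, 0, 0]])

```text
clock: 30.85
eef_pos: [0.3277, -0.3911, 0.2195]
tool_rot: [-0.046, 0.999, -0.0, 0.0]
ft_force: [0.2, -0.2, 0.2]
grip_width: 0.0664
```

```bash
python3 - <<'E'
from h import *
o=monitor.get_obs(); print(o["clock"],o["eef_pos"])
for n in ["scene","top"]:
    p,d=cams.camera(n); cv2.imwrite(f"pics/{n}9.png",p); np.save(f"pics/{n}9.npy",d); P=cloud(d,cams.camera_info(n))
    for c in [(0.5575,0.1235),(0.5557,-0.3693),(0.4264,-0.3817)]:
        m=(np.hypot(P[...,0]-c[0],P[...,1]-c[1])<0.03)&(P[...,2]>0.03)
        z=P[m][:,2]; print(n,c,m.sum(),mm(np.percentile(z,[50,90,99])) if m.sum() else None)
a=cv2.imread("pics/scene9.png")[110:310,140:350]; cv2.imwrite("pics/scene9c.png",cv2.resize(a,None,fx=2.9,fy=2.9,interpolation=cv2.INTER_CUBIC))
E
```

```text
30.85 [ 0.32774223 -0.39109402  0.21951585]
scene (0.5575, 0.1235) 618 [ 61.2 125.2 131.1]
scene (0.5557, -0.3693) 195 [47.  51.  52.6]
scene (0.4264, -0.3817) 176 [46.6 50.8 52.8]
top (0.5575, 0.1235) 245 [ 61.1 128.7 134.8]
top (0.5557, -0.3693) 210 [47.7 53.  55.8]
top (0.4264, -0.3817) 207 [48.4 53.  57.2]
```

View pics/scene9c.png

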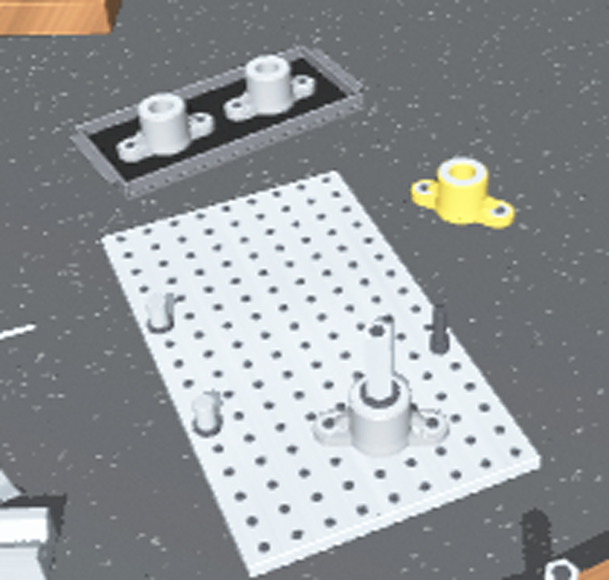

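View pics/top9.png

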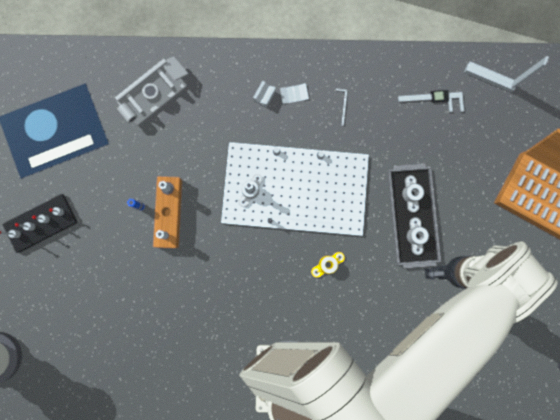

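The gauge stands in the bored housing at about (382,395) in the crop, its top at 130 mm as expected for a seated collar. Both rejects lie flat in the tray at (162,125) and (268,85), their tops at about 50 mm. The screw, yellow housing, blue gauge and the other two gauges are where they were.

```bash
python3 -c "
from workcell import order
print(order.job_done())"
```

```text
the job is handed in; nothing more can be done
None
```

The gauge is standing in the housing nearest the gauge block, right down to its collar, and the other two housings are flat in the grey tray. I handed the job in at about 31 s of the 72 s allowed.

- **Gauge:** it went down that bore by 1 mm steps with only a newton or two of extra force. It stopped at the height where the collar should meet the boss, with about 8 N on it. I released it only after a picture showed the collar seated.
- **Rejects:** I did not try the gauge in the other two. The wrist camera showed a ledge part-way down both bores, and only one housing could be the right one. Each was lowered onto the mat until a light contact of 4–7 N, about 129 mm apart.
- **Last pictures:** the gauge's top reads about 130 mm, which is right for a seated collar. Both rejects' tops read about 50 mm, which is right for lying flat. The screw, the other two gauges and the yellow and blue look-alikes appear undisturbed, and the arm was clear of everything.
- **Disagreement:** my first wrist-camera reading of the go gauge was about 5 mm off because the arm was still settling. I measured again at rest before gripping it. No later check failed.

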